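# Close the label printer's battery bay

## Task

Close the battery bay of the white label printer with the blue cover: with the cover tilted, hook its front lip into the slot under the printer's hood, then swing it down until the yellow catch snaps over its rear edge and it lies flat, and let go. Leave the orange lid, which belongs to something else, where it is.

Things in the scene. Friction and masses are not known exactly. Their poses are not given: they have to be found in the camera images.
- cover_grip (a point): Centre of the grip bar (50 mm in x, 14 in y, standing 32 above the plate) on the loose blue cover, 90 g, level on the table. x runs from its lipped front to its rear, y across, z up. The plate, 90 x 84 x 5 mm, reaches 50 mm in front (-x) of this point and 40 mm behind it; its underside is 21 mm below. A rear rib 18 mm deep, 40 wide, 3 to 7 mm behind this point, lets it stand level.
- cover_lip (a point): Middle of the tip of the blue cover's front lip, 64 mm in front of cover_grip (-x) and 36.5 mm below it; same axes. The lip is a flat tongue 40 mm wide and 5 mm thick, its top 13 mm below the plate's underside; it hangs from a 5 mm thick web at the plate's front edge and points forward 14 mm beyond that edge.
- printer: White label printer, fixed, 194 x 104 x 55 mm. Origin on the table under the middle of the closed cover's plate; z up, x from head (near the robot) to rear catch. Head and hood: x -110 to -45 mm, top z 55. Open battery bay behind: y -30 to 30, up to the rear ledge at x 36; side and rear ledges, on which the closed plate lies, have their top at z 46. Batteries at x -19 to 27, tops z 22.5.
- printer_slot (a point): Middle of the hood's lower edge, at printer x = -45 mm, z = 43 mm, same axes. The slot for the lip lies under it: 60 mm wide, reaching 20 mm in (-x), open down to 35 mm below this point. Closed, the cover's axes lie along the printer's, its plate's underside 3 mm above this point and its front edge against the hood's edge or up to 6 mm behind it (lip 8 to 14 mm under the hood).
- printer_catch (a joint): Sprung yellow catch behind the bay, 30 mm wide; 0 at rest, 0.014 m pushed fully back (+x). At rest its nose is at printer x 41, z 54 mm, 4 mm over the closed cover's rear edge; from there a slope rises rearwards to x 51, z 73. The cover's rear edge pressed down the slope (3 to 8 N) drives it back, then it springs over the edge.
- spare_lid_grip (a point): Middle of the grip bar (same size as the blue cover's) of a loose orange lid, a flat plate 74 x 72 x 5 mm with no lip, lying on the table; the point is 21 mm above the table. It does not fit the printer.

How it is judged:
By the outcome, as a careful person would: the job done as asked, in the order asked, and still so for the second after the job is handed in, with the robot touching nothing.
It also fails if it takes over 40 s, if anything falls off the work surface, if the arm or the gripper's body presses on something with over 40 N, if the wrist force passes 120 N, or if a joint passes its speed limit or range.

## Robot

A 6-joint arm with a two-finger parallel gripper is mounted at the origin on a cart in front of the work surface, level with it; the furniture and walls round the work are solid. World frame = base frame: x ahead of the robot, y to its left, z up, the work surface at z = 0. Lengths are in m, angles in rad, forces in N, time in s.
With the tool pointing down it reaches from about 0.35 to 0.875 m from the base axis. Payload 15.5 kg.
Tool frame: the origin (TCP) lies midway between the tips of the shut fingers; the grasp point (between the pads) lies 19 mm behind it; z points along the fingers, y is the line along which they close (so a half turn about z gives the same grasp; the last joint's range is limited). The gripper opens to 85 mm and grips with 20 to 120 N. Pads are 22 mm wide; open, the fingers measure 114 mm over their backs; the gripper's body (76 mm by 85 mm) begins 54 mm behind the grasp point. The pads swing forward as they close: fully open they stand 13 mm farther back than shut.
Start: joints at [1.069, 0.494, 1.345, -0, 1.302, -0.096], TCP at [0.247, 0.574, 0.231] pointing down, gripper open.
Joint ranges: [-2.91, 2.91], [-0.82, 2.16], [0.22, 2.67], [-1.22, 4.37], [0.12, 2.79], [-3.08, 3.08]. Speed limits (rad/s): [1.89, 1.89, 2.57, 3.01, 3.01, 3.01].

## Interface

Orientations are given as a unit quaternion [w, x, y, z].
In Python, from cell import bot gives the robot as it stands.
- The arm moves only by the shell command python3 -m crank 'ROWS' [FORCE]. ROWS is JSON, a list of rows, each a list of 3 entries, a list of its own where there are three numbers: the turn, a rotation vector about the tool's x, y, z in degrees, then the shift along the tool's x, y, z in mm, then the opening, from 0 (shut) to 1 (fully open). A call has 1 to 12 rows; each row is the pose to reach, as a shift and turn from the pose commanded when the call began, along the tool's axes at that moment; what a row does not reach only later rows make up. A row lasts 1/10 s, in which the tool goes at most 50 mm and 8.59 degrees, less where a joint would pass 70% of its speed; a pose out of reach is approached as far as the arm can. A call with a gripper value outside its range is refused whole. The fingers move at their own pace and stop on an object; FORCE is the grip in N (left out, the last holds). Time passes only in rows, so rows that repeat a pose let the fingers close. It gives the time, the measured TCP pose, the force, the opening and the grip force at its end, in the units of the state.
- bot.state(): the state, without advancing time (a new reading comes with each control period).
- bot.snapshot(name): name is "scene" or "top"; returns a dict with "color" (400x640x3 uint8, red, green, blue), "camera_matrix" (3x3 intrinsics, pixels), "T" (4x4, takes a point from camera to world coordinates). Camera axes: x right, y down, z forward; pixel columns grow to the right and rows downward; lengths in m; the calibration is good to about 2 mm. A picture is of the moment at which its call begins. There is no depth.
- bot.hand_in(): hands the job in; it is judged then, once.
The state is a dict: "time_s": time; "q": joint angles; "joint_velocities": joint speeds; "joint_efforts": joint torques, N m; "ee_pos": TCP position; "ee_rot": TCP orientation; "force": force on the tool from outside, world axes, zero at the start; "torque": the same for the moment, N m; "gripper_width": opening from 0.0 (shut) to 1.0 (fully open); "grip_force": force on a finger pad.
Only numpy, scipy, OpenCV 4.12 (cv2) and the standard library are available. Lean on these libraries where they do the work, as an engineer would, in place of code of your own. Each camera call takes 0.05 s, during which the arm holds its last target. There are 200 camera calls.

## Working session

There is one attempt and no reset: what is moved stays moved. The work goes in short steps, Python scripts to look and compute and a shell command to move; the robot and the scene stay as the last step left them, time stands still between calls to the robot, and variables do not carry over. Pictures are saved under pics/ and viewed, at most 10 in all, crops included, and the job is handed in when it is done.

```bash
mkdir -p pics
python3 - <<'E'
from cell import bot
import cv2,numpy as np
for n in("scene","top"):
    s=bot.snapshot(n); cv2.imwrite(f"pics/{n}0.png",s["color"][:,:,::-1]); print(n,s["camera_matrix"].tolist(),np.round(s["T"],4).tolist())
s=bot.state();print(s)
E
ls
```

```text
scene [[414.68889550076193, 0.0, 319.5775737115275], [0.0, 414.68889550076193, 199.22028918030466], [0.0, 0.0, 1.0]] [[0.6801, -0.3128, 0.663, -0.2404], [-0.733, -0.3081, 0.6065, -0.6562], [0.0145, -0.8985, -0.4388, 0.5404], [0.0, 0.0, 0.0, 1.0]]
top [[382.7698191825692, 0.0, 320.44621650600556], [0.0, 382.7698191825692, 200.81295967652483], [0.0, 0.0, 1.0]] [[-0.1565, -0.9648, 0.2115, 0.2333], [-0.9877, 0.1529, -0.033, 0.0217], [-0.0005, -0.2141, -0.9768, 1.0824], [0.0, 0.0, 0.0, 1.0]]
{'time_s': 0.1, 'q': array([ 1.06949819e+00,  4.94096263e-01,  1.34605063e+00, -6.11768241e-06,
        1.30253931e+00, -9.54697793e-02]), 'joint_velocities': array([ 0.00017945, -0.00154727, -0.00164229,  0.00014986, -0.00045657,
       -0.00066971]), 'joint_efforts': array([ 3.42376385e-03, -8.83595181e+01, -3.84557533e+01, -2.18154187e-04,
        5.27016615e-03, -2.05543989e-05]), 'ee_pos': array([0.24656126, 0.57395487, 0.23078159]), 'ee_rot': array([-1.57919603e-04,  2.01523744e-01,  9.79483477e-01, -5.23480148e-04]), 'force': array([-0.21156272, -0.78792154,  1.09756473]), 'torque': array([-0.0620044 ,  0.01622097, -0.04689771]), 'grip_force': 0.0, 'gripper_width': 1.0030125382558832}
pics
```

View pics/scene0.png

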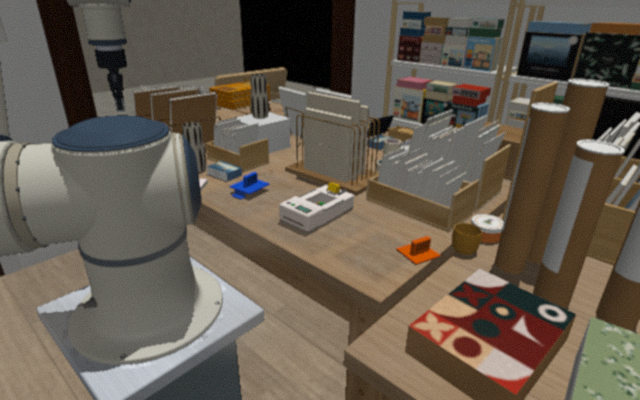

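View pics/top0.png

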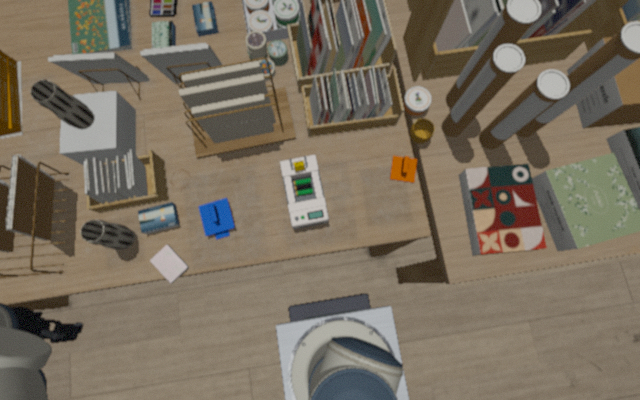

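The scene view shows the blue cover near (248,184), the printer near (317,207) and the orange lid near (418,250). In the top view the cover is near (217,218), its lip towards the robot at (222,236), and the printer runs from (312,225) to (298,160). I'll enlarge crops next.

Run:
```python
import cv2,numpy as np
t=cv2.imread("pics/top0.png"); s=cv2.imread("pics/scene0.png")
a=cv2.resize(t[190:246,190:246],None,fx=7,fy=7,interpolation=cv2.INTER_CUBIC)
b=cv2.resize(t[148:234,270:336],None,fx=6,fy=6,interpolation=cv2.INTER_CUBIC)
H=max(a.shape[0],b.shape[0]); 
o=np.zeros((H,a.shape[1]+b.shape[1]+4,3),np.uint8); o[:a.shape[0],:a.shape[1]]=a; o[:b.shape[0],a.shape[1]+4:]=b
cv2.imwrite("pics/c1.png",o); print(o.shape)
c=cv2.resize(s[165:240,220:360],None,fx=5.5,fy=5.5,interpolation=cv2.INTER_CUBIC); cv2.imwrite("pics/c2.png",c); print(c.shape)
```

```text
(516, 792, 3)
(412, 770, 3)
```

View pics/c1.png

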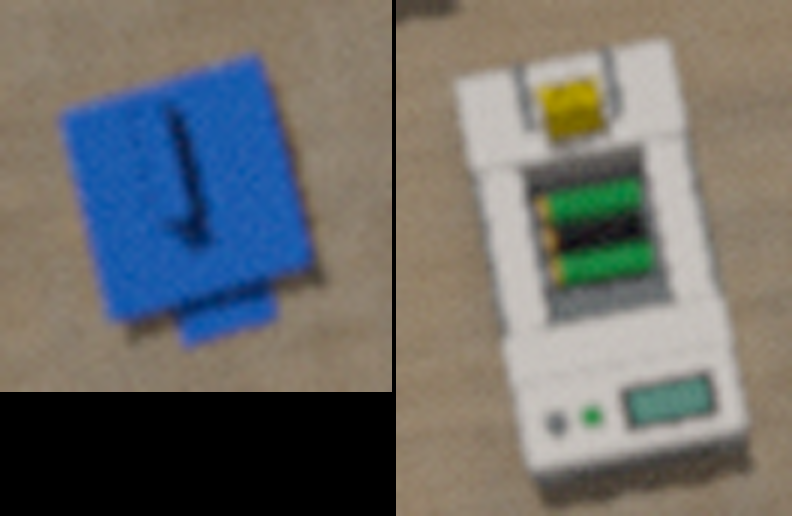

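View pics/c2.png

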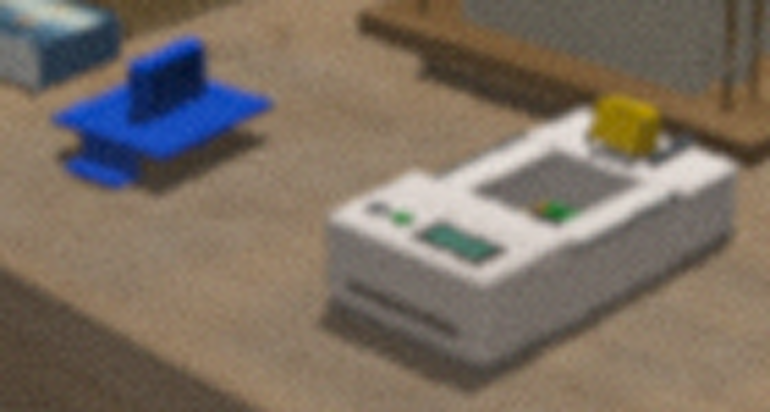

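Crops: top view gives blue plate corners (62,112), (262,55), (313,268), (112,322), with the lip tip at (186,346)–(277,318). The printer head corners are (530,470), (748,428), with hood edge at (503,338)–(725,298). In the scene crop the blue front corners are (55,120), (152,158), and the head corners (330,220), (490,290). Next I'll fit the poses.

```bash
cat > h.py <<'E'
import numpy as np
from scipy.spatial.transform import Rotation as R
from scipy.optimize import least_squares
K={"s":(414.6889,319.5776,199.2203),"t":(382.7698,320.4462,200.8130)}
T={"s":np.array([[0.6801,-0.3128,0.663,-0.2404],[-0.733,-0.3081,0.6065,-0.6562],[0.0145,-0.8985,-0.4388,0.5404],[0,0,0,1]]),
"t":np.array([[-0.1565,-0.9648,0.2115,0.2333],[-0.9877,0.1529,-0.033,0.0217],[-0.0005,-0.2141,-0.9768,1.0824],[0,0,0,1]])}
def proj(c,P):
    p=T[c][:3,:3].T@(np.asarray(P)-T[c][:3,3]); f,a,b=K[c]; return np.array([a+f*p[0]/p[2],b+f*p[1]/p[2]])
def place(v,p): # v=x,y,yaw ; p mm local, z up from table
    c,s=np.cos(v[2]),np.sin(v[2]); x,y,z=np.array(p)/1000
    return [v[0]+c*x-s*y,v[1]+s*x+c*y,z]
def fit(obs,v0,name):
    g=lambda v:np.array([proj(c,place(v,p))-uv for c,p,uv in obs])
    r=least_squares(lambda v:g(v).ravel(),v0,loss="soft_l1"); print(name,np.round(r.x,4),"deg",np.degrees(r.x[2]).round(2))
    return r.x,g(r.x)
E
python3 - <<'E'
from h import *
def A(x,y):return [(x+.5)/7-.5+190,(y+.5)/7-.5+190]
def B(x,y):return [(x-396+.5)/6-.5+270,(y+.5)/6-.5+148]
def C(x,y):return [(x+.5)/5.5-.5+220,(y+.5)/5.5-.5+165]
blue=[("t",(40,42,23),A(62,112)),("t",(40,-42,23),A(262,55)),("t",(-50,-42,23),A(313,268)),("t",(-50,42,23),A(112,322)),
("t",(-64,20,5),A(186,346)),("t",(-64,-20,5),A(277,318)),
("s",(-50,42,23),C(55,120)),("s",(-50,-42,23),C(152,158)),("s",(40,-42,23),C(272,102)),("s",(-64,20,2.5),C(68,168)),("s",(-64,-20,2.5),C(120,184))]
pr=[("t",(-110,52,55),B(530,470)),("t",(-110,-52,55),B(748,428)),("t",(-45,52,55),B(503,338)),("t",(-45,-52,55),B(725,298)),
("t",(36,30,46),B(525,170)),("t",(36,-30,46),B(640,148)),
("s",(-110,52,55),C(330,220)),("s",(-110,-52,55),C(490,290)),("s",(-45,52,55),C(412,172)),("s",(-45,-52,55),C(575,240)),("s",(-110,-52,0),C(485,385)),("s",(-110,52,0),C(330,315))]
for o,v0,n in((blue,[.45,.25,0],"cover"),(pr,[.45,.07,0],"printer")):
    v,r=fit(o,v0,n); print(r.round(1).tolist())
    for c in "ts": fit([q for q in o if q[0]==c],v0,n+c)
from cell import bot
s=bot.state(); print(R.from_quat(np.roll(s["ee_rot"],-1)).as_matrix().round(3).tolist())
E
```

```text
cover [0.47   0.2821 0.1268] deg 7.27
[[-0.1, -0.4], [0.3, -0.4], [0.4, -0.7], [-0.3, 0.0], [-0.3, -0.0], [0.5, 0.0], [-1.2, -0.5], [1.3, -0.2], [0.2, 0.1], [-1.4, 0.4], [-1.3, 1.1]]
covert [0.4694 0.2824 0.1265] deg 7.25
covers [0.4725 0.2816 0.1151] deg 6.59
printer [0.5093 0.0275 0.05  ] deg 2.86
[[0.2, 0.8], [1.4, 0.0], [0.2, -0.2], [0.3, -1.1], [-0.9, -0.7], [0.8, -1.2], [-1.9, -0.8], [-1.0, -0.9], [0.3, -0.1], [0.3, -0.9], [-0.1, 1.1], [-1.3, 0.4]]
printert [0.5083 0.0281 0.0377] deg 2.16
printers [0.5096 0.0255 0.048 ] deg 2.75
[[-0.919, 0.395, -0.001], [0.395, 0.919, -0.001], [0.0, -0.001, -1.0]]
```

```bash
cat >> h.py <<'E'
COV=[.4698,.2822,np.radians(7.2)]; PR=[.509,.0272,np.radians(2.6)]
D=np.diag([-1.,1,-1])
def cur():
    from cell import bot
    s=bot.state(); return s,np.array(s["ee_pos"]),R.from_quat(np.roll(s["ee_rot"],-1))
def tool(v,tilt): return R.from_matrix((R.from_euler("z",v[2])*R.from_euler("y",-np.radians(tilt))).as_matrix()@D)
def go(P,Rt,msg=""):
    s,p,r=cur(); print(msg,"turn",np.degrees((r.inv()*Rt).as_rotvec()).round(1).tolist(),"shift",(r.inv().apply(np.asarray(P)-p)*1000).round(1).tolist())
E
python3 - <<'E'
from h import *
P=np.array(place(COV,(8,0,28))); t=tool(COV,0)
go(P+[0,0,.2],t,"above"); go(P,t,"down"); print(P)
E
```

```text
above turn [-0.1, -0.0, -30.5] shift [-327.2, -175.9, 2.9]
down turn [-0.1, -0.0, -30.5] shift [-327.2, -175.7, 202.9]
[0.47773692 0.28320267 0.028     ]
```

```bash
python3 -m crank '[[[0,0,-8],[-42,-22,0],1],[[0,0,-16],[-84,-45,0],1],[[0,0,-24],[-126,-68,0],1],[[0,0,-30.5],[-168,-90,0],1],[[0,0,-30.5],[-210,-113,0],1],[[0,0,-30.5],[-252,-136,0],1],[[0,0,-30.5],[-294,-158,0],1],[[0,0,-30.5],[-327,-176,3],1],[[0,0,-30.5],[-327,-176,3],1],[[0,0,-30.5],[-327,-176,50],1],[[0,0,-30.5],[-327,-176,100],1],[[0,0,-30.5],[-327,-176,120],1]]' 80
python3 - <<'E'
from h import *
from cell import bot
import cv2
P=np.array(place(COV,(8,0,28))); t=tool(COV,0)
go(P,t,"down")
a=bot.snapshot("top")["color"][170:250,170:260,::-1]; b=bot.snapshot("scene")["color"][130:210,200:290,::-1]
cv2.imwrite("pics/g1.png",cv2.resize(np.hstack([a,b]),None,fx=4.4,fy=4.4,interpolation=cv2.INTER_CUBIC))
E
```

```text
time_s: 1.3
ee_pos: [0.4754, 0.2828, 0.1075]
ee_rot: [-0.002, -0.063, 0.998, -0.001]
force: [-0.4, 0.4, 0.6]
gripper_width: 0.997
grip_force: 0.0
down turn [-0.1, -0.3, 0.0] shift [-2.8, 0.2, 79.5]
```

View pics/g1.png

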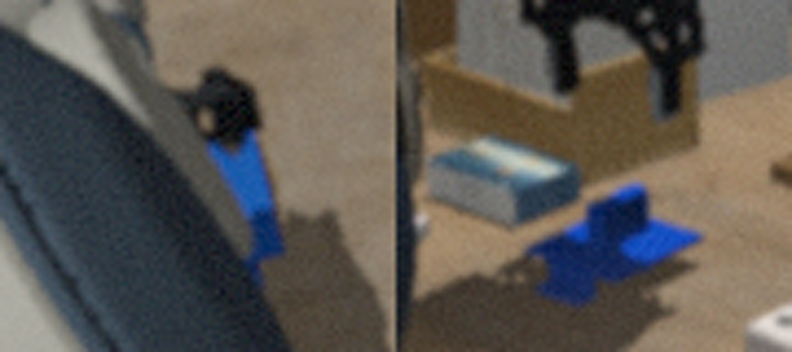

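The gripper hangs open over the bar; in the scene half the fingers at (565,90) and (665,110) straddle the bar at (618,215). I'll go down and close.

```bash
python3 -m crank '[[[0,0,0],[-1,0,30],1],[[0,0,0],[-1,0,60],1],[[0,0,0],[-1,0,79],1],[[0,0,0],[-1,0,79],1],[[0,0,0],[-1,0,79],0],[[0,0,0],[-1,0,79],0],[[0,0,0],[-1,0,79],0],[[0,0,0],[-1,0,79],0],[[0,0,0],[-1,0,79],0],[[0,0,0],[-1,0,79],0],[[0,0,0],[-1,0,79],0],[[0,0,0],[-1,0,79],0]]' 80
```

```text
time_s: 2.6
ee_pos: [0.479, 0.2837, 0.0329]
ee_rot: [0.0, -0.063, 0.998, 0.0]
force: [-0.6, -0.3, 9.0]
gripper_width: 0.145
grip_force: 78.0
```

```bash
python3 -m crank '[[[0,0,0],[0,0,-20],0],[[0,0,0],[0,0,-50],0],[[0,0,0],[0,0,-90],0],[[0,0,0],[0,0,-130],0],[[0,0,0],[0,0,-150],0],[[0,0,0],[0,0,-150],0],[[0,0,0],[0,0,-150],0]]'
cat >> h.py <<'E'
DX,DZ=9.3,-6.1
def cov(xF,zF,tilt,dy=0):
    # tool pose putting the plate's front-bottom edge at printer (xF, zF) mm
    C=R.from_euler("z",PR[2])*R.from_euler("y",-np.radians(tilt))
    return np.array(place(PR,(xF,dy,zF)))+C.apply(np.array([50+DX,0,21+DZ])/1000), tool(PR,tilt)
def where():
    s,p,r=cur(); M=r.as_matrix()@D; F=p-M@(np.array([50+DX,0,21+DZ])/1000)
    c,sn=np.cos(PR[2]),np.sin(PR[2]); d=F-[PR[0],PR[1],0]
    print("F printer mm",np.round([1e3*(c*d[0]+sn*d[1]),1e3*(-sn*d[0]+c*d[1]),1e3*d[2]],1),"tilt",np.degrees(np.arcsin(M[2,0])).round(2),"yaw",(np.degrees(np.arctan2(M[1,0],M[0,0]))-np.degrees(PR[2])).round(2),"force",np.round(s["force"],1))
E
python3 - <<'E'
from h import *
where(); go(*cov(-28,115,25),"pre")
E
```

```text
time_s: 3.3
ee_pos: [0.4785, 0.2835, 0.182]
ee_rot: [0.0, -0.063, 0.998, 0.0]
force: [0.5, -0.4, -2.3]
gripper_width: 0.147
grip_force: 78.7
F printer mm [-78.  252.6 167.1] tilt 0.0 yaw 4.65 force [ 0.5 -0.4 -2.3]
pre turn [1.0, -25.0, 4.6] shift [-17.3, -259.7, 28.5]
```

```bash
python3 -m crank '[[[0,-5,0],[-1,-30,0],0],[[0,-10,1],[-3,-65,0],0],[[0,-15,2],[-6,-100,0],0],[[0,-20,3],[-9,-140,0],0],[[0.5,-25,4.6],[-12,-180,10],0],[[1,-25,4.6],[-15,-220,20],0],[[1,-25,4.6],[-17,-250,28],0],[[1,-25,4.6],[-17.3,-260,28.5],0],[[1,-25,4.6],[-17.3,-260,28.5],0],[[1,-25,4.6],[-17.3,-260,28.5],0],[[1,-25,4.6],[-17.3,-260,28.5],0]]' 100
python3 - <<'E'
from h import *
from cell import bot
import cv2
where(); go(*cov(-28,46,25),"down")
a=bot.snapshot("top")["color"][140:240,265:345,::-1]; b=bot.snapshot("scene")["color"][140:240,270:370,::-1]
cv2.imwrite("pics/g2.png",cv2.resize(np.hstack([a,b]),None,fx=4.4,fy=4.4,interpolation=cv2.INTER_CUBIC))
E
```

```text
time_s: 4.4
ee_pos: [0.5282, 0.0286, 0.1533]
ee_rot: [0.216, -0.022, 0.976, 0.005]
force: [-0.5, 0.1, -0.5]
gripper_width: 0.138
grip_force: 101.7
F printer mm [-28.3   0.5 114.8] tilt 24.95 yaw 0.02 force [-0.5  0.1 -0.5]
down turn [0.0, -0.0, 0.0] shift [28.8, -0.6, 62.5]
```

View pics/g2.png

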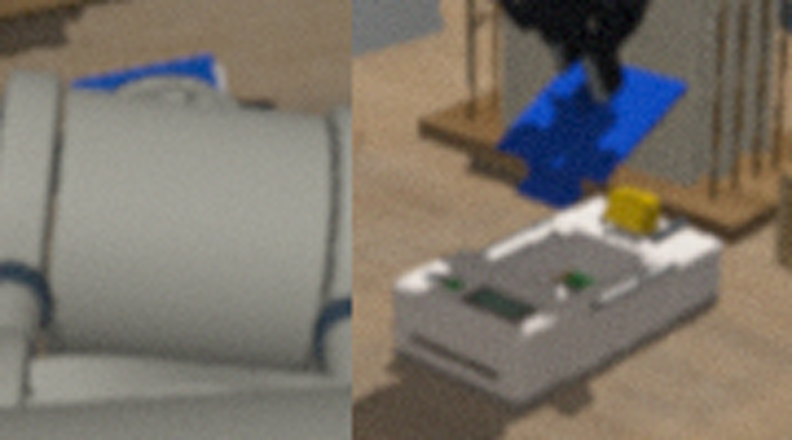

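The scene half shows the cover held tilted over the bay, its front corners near (500,148) and (612,180), rear right corner (687,85) and lip tip (520,190)–(572,206). I'll compare that with the predicted projection.

Run:
```python
from h import *
s,p,r=cur(); M=r.as_matrix()@D; G=p-M@(np.array([DX,0,DZ])/1000)
for n,l in dict(FL=(-50,42,-16),FR=(-50,-42,-16),RR=(40,-42,-16),RL=(40,42,-16),lipL=(-64,20,-36.5),lipR=(-64,-20,-36.5)).items():
    u=proj("s",G+M@(np.array(l)/1000)); print(n,((u-[270,140])*4.4+[352,0]).round())
for n,l in dict(hoodL=(-45,52,55),hoodR=(-45,-52,55),frontR=(-110,-52,55),frontL=(-110,52,55),ledgeR=(45,-52,46),catch=(41,0,54)).items():
    u=proj("s",place(PR,l)); print(n,((u-[270,140])*4.4+[352,0]).round())
```

```text
FL [488. 145.]
FR [596. 183.]
RR [684.  84.]
RL [576.  52.]
lipL [511. 194.]
lipR [562. 213.]
hoodL [461. 245.]
hoodR [591. 297.]
frontR [517. 336.]
frontL [386. 281.]
ledgeR [684. 260.]
catch [615. 227.]
```

The offset is the same for the cover and the printer (a camera bias), so their relative pose is right. Descend.

```bash
python3 -m crank '[[[0,0,0],[5,0,10],0],[[0,0,0],[11,0,24],0],[[0,0,0],[17,0,37],0],[[0,0,0],[22,-0.5,48],0],[[0,0,0],[26,-0.5,57],0],[[0,0,0],[28.8,-0.6,62.5],0],[[0,0,0],[28.8,-0.6,62.5],0],[[0,0,0],[28.8,-0.6,62.5],0]]'
python3 - <<'E'
from h import *
where(); go(*cov(-36,46,25),"in1"); go(*cov(-42,46,25),"in2")
E
```

```text
time_s: 5.3
ee_pos: [0.529, 0.0277, 0.0851]
ee_rot: [0.216, -0.022, 0.976, 0.005]
force: [-0.7, -0.5, -1.7]
gripper_width: 0.139
grip_force: 101.7
F printer mm [-27.4  -0.4  46.5] tilt 25.01 yaw 0.01 force [-0.7 -0.5 -1.7]
in1 turn [0.0, 0.0, 0.0] shift [8.0, 0.4, -3.1]
in2 turn [0.0, 0.0, 0.0] shift [13.5, 0.4, -5.7]
```

```bash
python3 -m crank '[[[0,0,0],[4,0.2,-1.5],0],[[0,0,0],[8,0.4,-3.1],0],[[0,0,0],[10,0.4,-4],0],[[0,0,0],[12,0.4,-5],0],[[0,0,0],[13.5,0.4,-5.7],0],[[0,0,0],[13.5,0.4,-5.7],0],[[0,0,0],[13.5,0.4,-5.7],0]]'
python3 - <<'E'
from h import *
where(); go(*cov(-45,46,25),"in3")
E
```

```text
time_s: 6.0
ee_pos: [0.5158, 0.0263, 0.0873]
ee_rot: [0.214, -0.022, 0.976, 0.006]
force: [-0.1, 0.6, -0.9]
gripper_width: 0.137
grip_force: 101.7
F printer mm [-40.8  -1.1  49. ] tilt 24.76 yaw -0.03 force [-0.1  0.6 -0.9]
in3 turn [0.2, -0.2, -0.0] shift [5.1, 1.2, 0.7]
```

```bash
python3 -m crank '[[[0,0,0],[1.5,0.4,1],0],[[0,0,0],[2.7,0.4,1],0],[[0,0,0],[2.7,0.4,1],0]]'
python3 - <<'E'
from h import *
where()
E
python3 -m crank '[[[0,0,0],[1,0,0],0],[[0,0,0],[2,0,0],0],[[0,0,0],[2,0,0],0]]'
python3 - <<'E'
from h import *
where(); go(*cov(-42,46,17),"A");go(*cov(-43,46,8),"B");go(*cov(-43,45,0),"C")
E
```

```text
time_s: 6.3
ee_pos: [0.5143, 0.0263, 0.0865]
ee_rot: [0.213, -0.022, 0.977, 0.007]
force: [-0.1, -1.2, -1.0]
gripper_width: 0.138
grip_force: 101.7
F printer mm [-42.5  -1.   48.2] tilt 24.64 yaw -0.03 force [-0.1 -1.2 -1. ]
time_s: 6.6
ee_pos: [0.5136, 0.026, 0.0867]
ee_rot: [0.213, -0.022, 0.977, 0.007]
force: [4.9, 3.0, -3.0]
gripper_width: 0.137
grip_force: 101.3
F printer mm [-43.1  -1.3  48.4] tilt 24.66 yaw -0.04 force [ 4.9  3.  -3. ]
A turn [0.3, 7.7, -0.0] shift [-1.5, 1.4, 10.7]
B turn [0.3, 16.7, -0.0] shift [-0.9, 1.3, 19.9]
C turn [0.3, 24.7, 0.0] shift [0.5, 1.3, 29.3]
```

Contact with the hood is where predicted. Now swing down in stages.

```bash
python3 -m crank '[[[0,3,0],[-1.2,0.5,3],0],[[0,6,0],[-1.6,0.8,7],0],[[0.2,8,0],[-1.5,1,10.7],0],[[0.3,11,0],[-1.3,1,14],0],[[0.3,14,0],[-1,1,17],0],[[0.3,16.7,0],[-0.9,1,19.9],0],[[0.3,16.7,0],[-0.9,1,19.9],0]]' 120
python3 - <<'E'
from h import *
where(); go(*cov(-43,46,4),"B2");go(*cov(-43,45.5,0),"C");go(*cov(-43,44.5,-2),"D")
E
```

```text
time_s: 7.3
ee_pos: [0.5228, 0.0276, 0.0686]
ee_rot: [0.069, -0.023, 0.997, 0.001]
force: [-0.4, -0.8, 0.3]
gripper_width: 0.134
grip_force: 121.4
F printer mm [-42.9  -0.2  45.7] tilt 7.88 yaw 0.03 force [-0.4 -0.8  0.3]
B2 turn [-0.0, 3.9, 0.0] shift [-0.8, 0.2, 3.7]
C turn [-0.0, 7.9, 0.0] shift [-1.3, 0.2, 8.4]
D turn [-0.0, 9.9, 0.0] shift [-1.4, 0.2, 11.5]
```

```bash
python3 -m crank '[[[0,2,0],[-0.5,0.2,2],0],[[0,4,0],[-0.8,0.2,3.8],0],[[0,6,0],[-1,0.2,6],0],[[0,8,0],[-1.3,0.2,8.4],0],[[0,8,0],[-1.3,0.2,8.4],0]]'
python3 - <<'E'
from h import *
from cell import bot
import cv2
where(); go(*cov(-43,45.5,0),"C");go(*cov(-43,44.5,-2),"D")
b=bot.snapshot("scene")["color"][160:240,270:370,::-1]
cv2.imwrite("pics/g3.png",cv2.resize(b,None,fx=7,fy=7,interpolation=cv2.INTER_CUBIC))
E
```

```text
time_s: 7.8
ee_pos: [0.5236, 0.028, 0.0611]
ee_rot: [-0.001, -0.023, 1.0, -0.0]
force: [-7.9, -0.2, 23.2]
gripper_width: 0.133
grip_force: 124.8
F printer mm [-44.7   0.1  46.3] tilt -0.17 yaw 0.02 force [-7.9 -0.2 23.2]
C turn [-0.0, -0.2, 0.0] shift [-1.7, -0.2, 0.7]
D turn [-0.0, 1.8, 0.0] shift [-2.2, -0.2, 3.7]
```

View pics/g3.png

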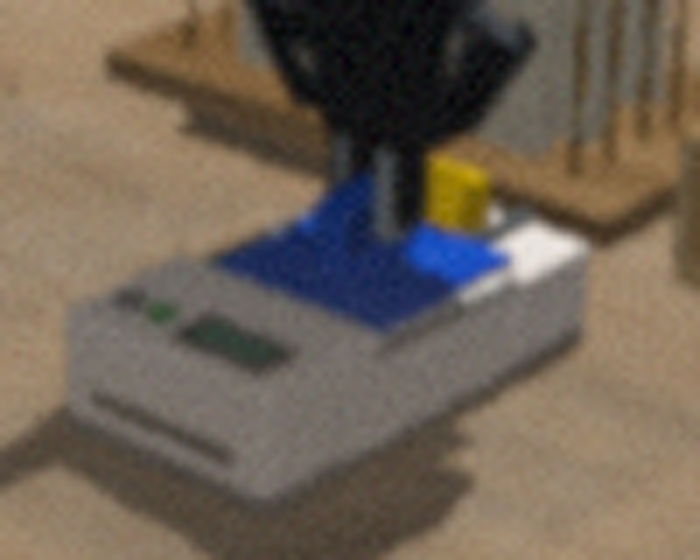

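The cover looks nearly flat: its rear right corner is at (510,262) and the catch is at (455,195). There's still 23 N up, so it may not have snapped. I'll press a little further at the rear.

```bash
python3 -m crank '[[[0,1,0],[-0.5,0,1],0],[[0,2,0],[-1,0,2],0],[[0,3,0],[-1.5,0,3],0],[[0,3,0],[-1.5,0,3],0]]'
python3 - <<'E'
from h import *
where()
E
```

```text
time_s: 8.25
ee_pos: [0.5236, 0.0281, 0.0599]
ee_rot: [-0.028, -0.023, 0.999, -0.001]
force: [-26.1, -0.7, 67.9]
gripper_width: 0.138
grip_force: 136.6
F printer mm [-45.4   0.2  48.3] tilt -3.2 yaw 0.03 force [-26.1  -0.7  67.9]
```

Stiff contact: the plate is on the ledges. I'll relax, open and look.

```bash
python3 -m crank '[[[0,-2,0],[1,0,-2],0],[[0,-3,0],[1.5,0,-4],0],[[0,-3,0],[1.5,0,-4.3],0],[[0,-3,0],[1.5,0,-4.3],0]]'
python3 - <<'E'
from h import *
where()
E
python3 -m crank '[[[0,0,0],[0,0,0],1],[[0,0,0],[0,0,0],1],[[0,0,0],[0,0,0],1],[[0,0,0],[0,0,0],1],[[0,0,0],[0,0,0],1],[[0,0,0],[0,0,0],1],[[0,0,0],[0,0,-30],1],[[0,0,0],[0,0,-70],1],[[0,0,0],[0,0,-120],1],[[0,0,0],[0,0,-150],1],[[0,0,0],[0,0,-150],1]]'
python3 - <<'E'
from h import *
from cell import bot
import cv2
where()
a=bot.snapshot("top")["color"][140:240,265:345,::-1]; b=bot.snapshot("scene")["color"][165:235,270:370,::-1]
a=cv2.resize(a,None,fx=3,fy=3,interpolation=cv2.INTER_CUBIC);b=cv2.resize(b,None,fx=5.5,fy=5.5,interpolation=cv2.INTER_CUBIC)
o=np.zeros((400,800,3),np.uint8);o[:300,:240]=a;o[:b.shape[0],245:795]=b;cv2.imwrite("pics/g4.png",o)
E
```

```text
time_s: 8.65
ee_pos: [0.5234, 0.028, 0.061]
ee_rot: [-0.002, -0.023, 1.0, -0.0]
force: [3.5, 0.1, -15.5]
gripper_width: 0.139
grip_force: 124.0
F printer mm [-44.9   0.1  46.3] tilt -0.18 yaw 0.01 force [  3.5   0.1 -15.5]
time_s: 9.75
ee_pos: [0.5269, 0.0279, 0.2162]
ee_rot: [0.003, -0.023, 1.0, -0.001]
force: [1.0, 0.1, -1.0]
gripper_width: 1.001
grip_force: 0.0
F printer mm [-4.13e+01 -1.00e-01  2.01e+02] tilt 0.3 yaw 0.01 force [ 1.   0.1 -1. ]
```

View pics/g4.png

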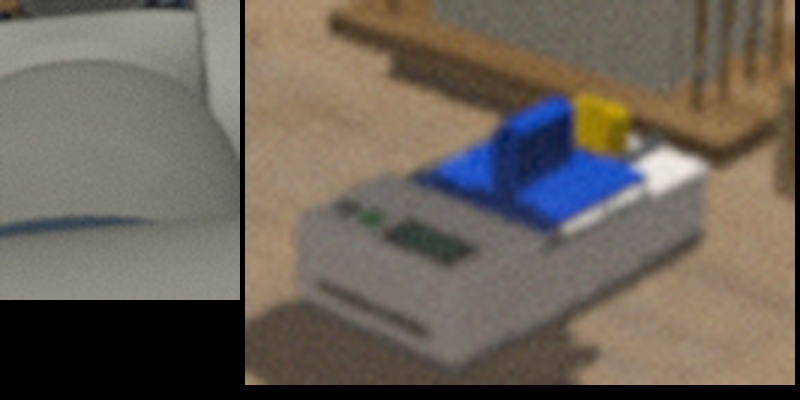

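The cover appears flat against the hood in the scene half: plate corners (418,178), (550,228), (640,180), catch at (600,125). The 15 N downward pull before release also suggests it is latched. I'll move aside for a top view to check.

```bash
python3 -m crank '[[[0,0,0],[0,30,-10],1],[[0,0,0],[0,70,-20],1],[[0,0,0],[0,115,-20],1],[[0,0,0],[0,160,-20],1],[[0,0,0],[0,205,-20],1],[[0,0,0],[0,250,-20],1],[[0,0,0],[0,280,-20],1],[[0,0,0],[0,280,-20],1],[[0,0,0],[0,280,-20],1]]'
python3 - <<'E'
from h import *
from cell import bot
import cv2
for n,l in dict(FL=(-43,42,51),FR=(-43,-42,51),RR=(47,-42,51),RL=(47,42,51),RRup=(47,-42,59)).items():
    u=proj("s",place(PR,l)); w=proj("t",place(PR,l)); print(n,"scene",((u-[270,165])*5.5+[5,0]).round(),"top",((w-[275,148])*6+[0,0]).round())
a=bot.snapshot("top")["color"][148:234,275:335,::-1]; b=bot.snapshot("scene")["color"][165:235,290:365,::-1]
a=cv2.resize(a,None,fx=6,fy=6,interpolation=cv2.INTER_CUBIC);b=cv2.resize(b,None,fx=5.5,fy=5.5,interpolation=cv2.INTER_CUBIC)
o=np.zeros((520,790,3),np.uint8);o[:a.shape[0],:a.shape[1]]=a;o[:b.shape[0],365:365+b.shape[1]]=b;cv2.imwrite("pics/g5.png",o)
E
```

```text
time_s: 10.75
ee_pos: [0.5114, 0.3078, 0.2302]
ee_rot: [-0.002, -0.023, 1.0, -0.001]
force: [0.6, -0.1, -0.1]
gripper_width: 1.0
grip_force: 0.0
FL scene [159. 181.] top [ 97. 328.]
FR scene [290. 233.] top [276. 292.]
RR scene [406. 172.] top [238. 109.]
RL scene [278. 125.] top [ 62. 144.]
RRup scene [407. 157.] top [238. 104.]
```

View pics/g5.png

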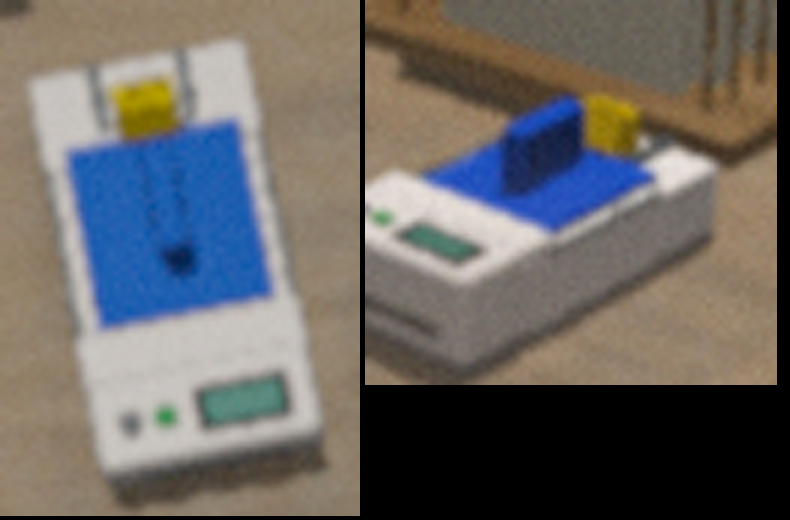

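Top view: the plate (68,152)–(272,296) butts the hood. The catch (114–178, 80–138) is back at its rest position over the rear edge. In the scene view the rear corner (655,178) matches the flat prediction within a pixel, so the cover is latched and I'll hand in.

```bash
python3 -c "
from cell import bot
print(bot.hand_in())"
```

```text
the job is handed in; nothing more can be done
None
```

The job is handed in: the blue cover is hooked under the hood, lies flat in the last pictures with the yellow catch back at rest over its rear edge, and is released; the orange lid was not touched.

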